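Put the buff sticks away in the numbered rack

ROBOT

A 6-joint arm with a two-finger parallel gripper is mounted at the origin on the work surface. World frame = base frame: x ahead of the robot, y to its left, z up, the work surface at z = 0. Lengths are in m, angles in rad, forces in N, time in s.
With the tool pointing down it reaches from about 0.35 to 0.975 m from the base axis. Payload 4.9 kg.
Tool frame: the origin (TCP) lies at the very end of the fingers, on their centre line; the grasp point (between the pads) lies 19 mm behind it (grasp_offset is the distance from the TCP to the grasp point, in m); x points along the fingers, y is the direction in which the jaws open and shut, and the axes are right-handed (so a half turn about x gives the same grasp; the last joint's range is limited). The gripper opens to 85 mm and grips with 20 to 120 N. Pads are 22 mm wide; open, the fingers measure 114 mm over their backs; the gripper's body (76 mm by 85 mm) begins 54 mm behind the grasp point. The pads swing forward as they close: fully open they stand 13 mm farther back than shut.
Start: joints at [1.043, 0.053, 1.613, -0, 1.476, -0.119], TCP at [0.248, 0.573, 0.231] pointing down, gripper open.
Joint ranges: [-3.01, 3.01], [-1.01, 2.22], [0.06, 2.58], [-1.02, 4.17], [0.09, 2.62], [-3.14, 3.14]. Speed limits (rad/s): [2.57, 2.57, 3.14, 3.14, 3.14, 3.14].

INTERFACE

Orientations are given as a rotation vector (axis times angle).
In Python, from station import get_obs, get_image, camera_model, finish_job, grasp_offset gives the robot as it stands.
- The arm moves only by the shell command python3 -m crank 'ROWS' [OPENING] [FORCE]. ROWS is JSON, a list that holds one entry, the list of rows, each a list of 4 numbers: the shift along the world's x, y, z in m, then the turn about the world's z in degrees. In form: [[[dx, dy, dz, turn], ...]]. A call has 1 to 5 rows; each row is the pose to reach, as a shift and turn from the pose commanded when the call began; what a row does not reach only later rows make up. A row lasts 1/12 s, in which the tool goes at most 41.7 mm and 7.16 degrees, less where a joint would pass 70% of its speed; a pose out of reach is approached as far as the arm can. A call with a gripper value outside its range is refused whole. OPENING is the opening, from 0 (shut) to 1 (fully open), set as the call begins (- or left out, the last holds). The fingers move at their own pace and stop on an object; FORCE is the grip in N (left out, the last holds). Time passes only in rows, so rows that repeat a pose let the fingers close. It gives the time, the measured TCP pose, the force and the opening at its end, in the units of the state.
- get_obs(): the state, without advancing time (a new reading comes with each control period).
- get_image(name): name is "scene" or "top" or "wrist"; returns (picture, depth): 480x640x3 uint8, red, green, blue; 480x640 float32, m along the optical axis (not along the pixel's ray), 0 where there is no reading.
- camera_model(name): a dict with "fx", "fy", "cx", "cy" (pixels), "k1" (the pictures are not rectified: a ray, as slopes to the right and down, at radius r is drawn at 1 + k1 r^2 times it, then the intrinsics apply), "xyz" and "attitude" of the camera in the world. Camera axes: x right, y down, z forward; pixel columns grow to the right and rows downward; lengths in m; the calibration is good to about 2 mm. A picture is of the moment at which its call begins: read the wrist's pose just before it. camera_model takes no time and is no camera call; for the wrist camera it gives the pose at the moment of the call.
- finish_job(): hands the job in, once; it reports no verdict.
The state is a dict: "t": time; "q": joint angles; "dq": joint speeds; "effort": joint torques, N m; "tool_pos": TCP position; "tool_rot": TCP orientation; "contact_force": force on the tool from outside, world axes, zero at the start; "wrist_torque": the same for the moment, N m; "opening": finger opening in m.
Only numpy, scipy, OpenCV 4.12 (cv2) and the standard library are available. Lean on these libraries where they do the work, as an engineer would, in place of code of your own. Each camera call takes 0.05 s, during which the arm holds its last target.

TASK

Put the three buff sticks away in the rack in this order: first the broad one in the place marked with one stud, then the middle one in the place with two studs, then the narrow one in the place with three studs. Lay each one down gently, without dropping it, still emery side up, with its handle centred across and fully down in both notches of its cradle and its paddle pointing away from the studs. Do not disturb the other things on the bench.

Things in the scene. Friction and masses are not known exactly. Their poses are not given: they have to be found in the camera images.
- broad_mid (a point): the broad buff stick: wooden handle 130 x 24 x 24 mm, then a thin paddle 42 mm wide, 72 mm long, 10 mm thick, grey emery on top. Starts flat on the bench, emery up. This point: the place to grip, near the balance point, on the centre line, half-way up (12 mm above the underside). x along the stick to the paddle, z up; handle from x = -70 to +60 mm, paddle on to +131 mm. 45 to 130 g
- broad_tip (a point): middle of the broad stick's paddle end, 131 mm along x from its broad_mid point, 5 mm above the underside
- middle_mid (a point): the middle buff stick: wooden handle 130 x 24 x 24 mm, then a thin paddle 25 mm wide, 72 mm long, 10 mm thick, grey emery on top. Starts flat on the bench, emery up. This point: the place to grip, near the balance point, on the centre line, half-way up (12 mm above the underside). x along the stick to the paddle, z up; handle from x = -70 to +60 mm, paddle on to +131 mm. 45 to 130 g
- middle_tip (a point): middle of the middle stick's paddle end, 131 mm along x from its middle_mid point, 5 mm above the underside
- narrow_mid (a point): the narrow buff stick: wooden handle 130 x 24 x 24 mm, then a thin paddle 12 mm wide, 72 mm long, 10 mm thick, grey emery on top. Starts flat on the bench, emery up. This point: the place to grip, near the balance point, on the centre line, half-way up (12 mm above the underside). x along the stick to the paddle, z up; handle from x = -70 to +60 mm, paddle on to +131 mm. 45 to 130 g
- narrow_tip (a point): middle of the narrow stick's paddle end, 131 mm along x from its narrow_mid point, 5 mm above the underside
- broad: the broad buff stick as a whole; origin on its flat underside, 12 mm below broad_mid, same axes
- middle: the middle buff stick as a whole; origin on its flat underside, 12 mm below middle_mid, same axes
- narrow: the narrow buff stick as a whole; origin on its flat underside, 12 mm below narrow_mid, same axes
- rack: the rack's fixed wooden board, 230 x 225 x 12 mm, carrying three cradles side by side, 70 mm apart, in any order. In each cradle two open notched saddles, 12 mm thick, are centred at x = -36 and +36 mm; between them it is only 10 mm high. Notches: 30 mm wide at the floor, flaring to 41 mm. Origin: under the middle of the three cradles; x away from the studs
- place1: place 1: the cradle with one brass stud (13 mm across) on a dark plate at its end. Origin: midway between its saddles, on the board's top (12 mm above the bench). x along the cradle away from the studs (at x = -108 mm), z up. Notch floor 32 mm and cheek tops 54 mm above the origin. A stick fully home has its mid point 44 mm above the origin, paddle to +x
- place2: place 2: the cradle with two brass studs (13 mm across) on a dark plate at its end. Origin: midway between its saddles, on the board's top (12 mm above the bench). x along the cradle away from the studs (at x = -108 mm), z up. Notch floor 32 mm and cheek tops 54 mm above the origin. A stick fully home has its mid point 44 mm above the origin, paddle to +x
- place3: place 3: the cradle with three brass studs (13 mm across) on a dark plate at its end. Origin: midway between its saddles, on the board's top (12 mm above the bench). x along the cradle away from the studs (at x = -108 mm), z up. Notch floor 32 mm and cheek tops 54 mm above the origin. A stick fully home has its mid point 44 mm above the origin, paddle to +x
- tin: bystander, loose: a round lidded aluminium tin, 76 mm across, 78 mm high; origin at the centre of its underside
- charcoal: bystander, loose: a black charcoal soldering block, 55 x 110 x 28 mm; origin at the centre of its underside
- file_block: bystander, loose: a wooden needle-file block with three holes, 60 x 100 x 40 mm; origin at the centre of its underside
- weight_a: bystander, loose: a small brass weight with a knob, 28 mm across, 42 mm high; origin at the centre of its underside
- weight_b: bystander, loose: a plain steel weight, 30 mm across, 30 mm high; origin at the centre of its underside
There are look-alikes about, which are no part of the job. What is shaped like the middle but green or turquoise is not meant.

How it is judged:
On the way, in this order (a step that is already met when the one before it is completed fails the run):
1. the broad stick lies released in place 1 (one stud) (x of broad_mid in the frame of place1 between -0.025 and 0.025 m and y of broad_mid in the frame of place1 between -0.006 and 0.006 m and z of broad_mid in the frame of place1 between 0.039 and 0.049 m and x of broad_tip in the frame of place1 above 0.09 m and angle between the x axis of broad and the x axis of place1, either way round below 0.12 rad and angle between broad's own z axis and vertical below 0.12 rad and contact force between broad and the fingers below 0.1 N and linear speed of broad below 0.03 m/s), for 0.2 s.
2. the middle stick lies released in place 2 (two studs), after those before it (x of middle_mid in the frame of place2 between -0.025 and 0.025 m and y of middle_mid in the frame of place2 between -0.006 and 0.006 m and z of middle_mid in the frame of place2 between 0.039 and 0.049 m and x of middle_tip in the frame of place2 above 0.09 m and angle between the x axis of middle and the x axis of place2, either way round below 0.12 rad and angle between middle's own z axis and vertical below 0.12 rad and contact force between middle and the fingers below 0.1 N and linear speed of middle below 0.03 m/s), for 0.2 s.
3. the narrow stick lies released in place 3 (three studs), after those before it (x of narrow_mid in the frame of place3 between -0.025 and 0.025 m and y of narrow_mid in the frame of place3 between -0.006 and 0.006 m and z of narrow_mid in the frame of place3 between 0.039 and 0.049 m and x of narrow_tip in the frame of place3 above 0.09 m and angle between the x axis of narrow and the x axis of place3, either way round below 0.12 rad and angle between narrow's own z axis and vertical below 0.12 rad and contact force between narrow and the fingers below 0.1 N and linear speed of narrow below 0.03 m/s), for 0.2 s.
At the end, for the whole second after the job is handed in: Broad stick in place 1, middle in place 2, narrow in place 3, each released and at rest: mid point within 25 mm of the cradle's middle lengthwise, 6 mm sideways and 5 mm of the fully-home height, within 0.12 rad of level and of the cradle's direction, paddle away from the studs (all of step 1 and all of step 2 and all of step 3); the robot touches nothing.
It fails at once if the broad stick is dropped: it falls freely through more than about 25 mm (linear speed of broad above 0.7 m/s and contact force between broad and anything else below 0.01 N).
It fails at once if the middle stick is dropped: it falls freely through more than about 25 mm (linear speed of middle above 0.7 m/s and contact force between middle and anything else below 0.01 N).
It fails at once if the narrow stick is dropped: it falls freely through more than about 25 mm (linear speed of narrow above 0.7 m/s and contact force between narrow and anything else below 0.01 N).
It fails at once if a bystander is moved by more than 25 mm (distance of any of tin, charcoal, file_block, weight_a, weight_b from where it was at the start of the episode above 0.025 m).
It also fails if it takes over 72 s, if anything falls off the work surface, if the arm or the gripper's body presses on something with over 40 N, if the wrist force passes 120 N, or if a joint passes its speed limit or range.

## Working session

There is one attempt and no reset: what is moved stays moved. The work goes in short steps, Python scripts to look and compute and a shell command to move; the robot and the scene stay as the last step left them, time stands still between calls to the robot, and variables do not carry over. Pictures are saved under pics/ and viewed, and the job is handed in when it is done.

```bash
ls; mkdir -p pics; cat > a.py <<'E'
E
python3 - <<'E'
from station import *
import cv2,json
o=get_obs();print(o)
print(grasp_offset if not callable(grasp_offset) else grasp_offset())
for n in("top","scene"):
    p,d=get_image(n);cv2.imwrite(f"pics/{n}0.png",p[:,:,::-1]);print(n,camera_model(n))
    import numpy as np;np.savez(f"{n}0.npz",p=p,d=d)
E
```

```text
pics
{'t': 0.0, 'q': array([ 1.04302023e+00,  5.33419432e-02,  1.61432317e+00, -1.86758038e-05,
        1.47598818e+00, -1.19017005e-01]), 'dq': array([ 0.00044269,  0.00045404, -0.0002478 ,  0.00112867, -0.00118759,
       -0.00109775]), 'effort': array([-7.09919914e-05, -3.93683124e+01, -3.70178461e+01, -9.67062351e-05,
        7.09698055e-03,  3.15658633e-05]), 'tool_pos': array([0.24811255, 0.57295246, 0.23005484]), 'tool_rot': array([ 0.31911236,  1.54754983, -0.3222086 ]), 'contact_force': array([-0.45779091,  0.0120433 , -0.48229464]), 'wrist_torque': array([-0.00829603,  0.00879029,  0.04590652]), 'opening': 0.08530187756905565}
0.0187
top {'fx': 620.637343277267, 'fy': 620.637343277267, 'cx': 327.26160135333726, 'cy': 237.15986159982347, 'k1': -0.16087894986734147, 'xyz': array([ 0.43545527, -0.06480354,  1.31141695]), 'attitude': array([-2.17643992,  2.20432408, -0.04895655])}
scene {'fx': 621.9844139239452, 'fy': 621.9844139239452, 'cx': 310.7056711677711, 'cy': 241.36406000134053, 'k1': 0.07665697554679288, 'xyz': array([ 1.18502254, -0.7179427 ,  1.14026179]), 'attitude': array([-2.26837892, -0.99045971,  0.34685256])}
```

View pics/top0.png

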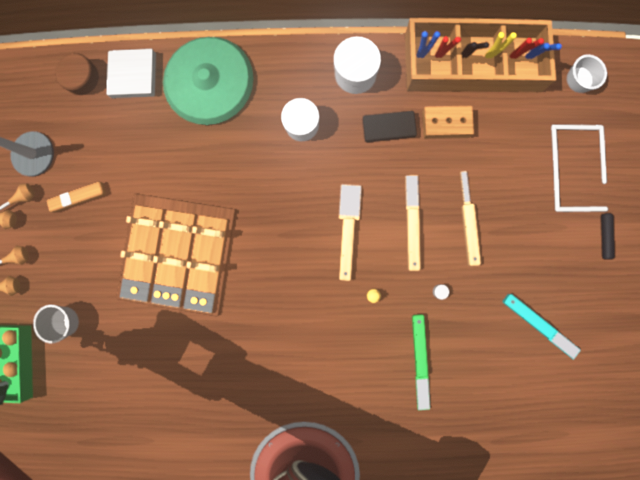

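View pics/scene0.png

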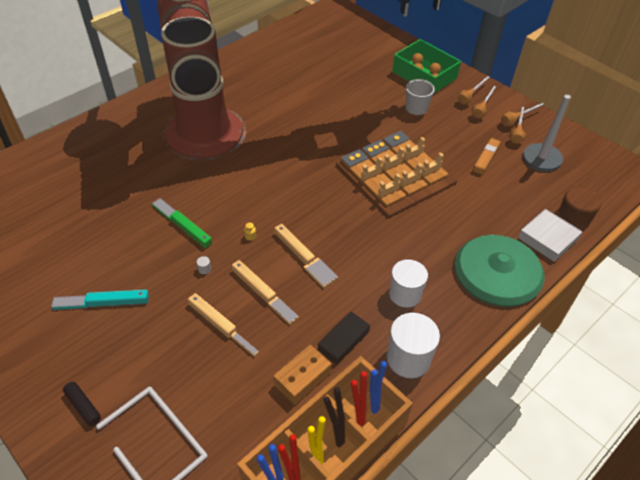

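The top view shows the three yellow-handled sticks: broad near (348,230), middle (413,222), narrow (470,218). The rack is at (178,255) with its studs towards the robot. I'll zoom in on the rack and measure.

```bash
cat > h.py <<'E'
import numpy as np,cv2
from scipy.spatial.transform import Rotation as R
from station import *
def load(n,tag):
    z=np.load(f"{n}{tag}.npz");return z['p'],z['d']
def und(c,uv):
    uv=np.asarray(uv,float).reshape(-1,2)
    xd=(uv-[c['cx'],c['cy']])/[c['fx'],c['fy']]
    x=xd.copy()
    for _ in range(20): x=xd/(1+c['k1']*(x**2).sum(1,keepdims=True))
    return x
def rays(c,uv):
    x=und(c,uv);d=np.c_[x,np.ones(len(x))]
    return R.from_rotvec(c['attitude']).apply(d)
def plane(c,uv,z):
    d=rays(c,uv);o=np.asarray(c['xyz']);return o+d*((z-o[2])/d[:,2:3])
def byd(c,uv,dep):
    return np.asarray(c['xyz'])+rays(c,uv)*np.asarray(dep).reshape(-1,1)
def proj(c,P):
    x=R.from_rotvec(c['attitude']).inv().apply(np.asarray(P,float).reshape(-1,3)-c['xyz']);x=x[:,:2]/x[:,2:]
    x=x*(1+c['k1']*(x**2).sum(1,keepdims=True));return x*[c['fx'],c['fy']]+[c['cx'],c['cy']]
E
python3 - <<'E'
from h import *
p,d=load('top',0)
c=camera_model('top')
cv2.imwrite('pics/rack0.png',cv2.resize(p[185:325,110:245,::-1],None,fx=4.2,fy=4.2,interpolation=cv2.INTER_CUBIC))
for uv in [(100,400),(500,450),(348,240),(413,235),(471,240),(128,270),(145,235)]:
    print(uv,byd(c,[uv],[d[uv[1],uv[0]]]))
hsv=cv2.cvtColor(p,cv2.COLOR_RGB2HSV)
for uv in [(348,240),(413,235),(471,240),(350,195),(412,190),(465,190)]: print(uv,hsv[uv[1],uv[0]])
E
```

```text
(100, 400) [[0.15933051 0.44055258 0.00650364]]
(500, 450) [[ 0.04377746 -0.41857603  0.00091748]]
(348, 240) [[ 0.49741936 -0.09737995  0.02506628]]
(413, 235) [[ 0.50599507 -0.23263757  0.02633572]]
(471, 240) [[ 0.49397117 -0.35428329  0.02665936]]
(128, 270) [[0.43985907 0.36789489 0.02373356]]
(145, 235) [[0.5135254  0.33082838 0.02354894]]
(348, 240) [ 27  57 255]
(413, 235) [ 27  58 255]
(471, 240) [ 27  62 255]
(350, 195) [173   4 227]
(412, 190) [  0   2 224]
(465, 190) [  0   2 223]
```

View pics/rack0.png

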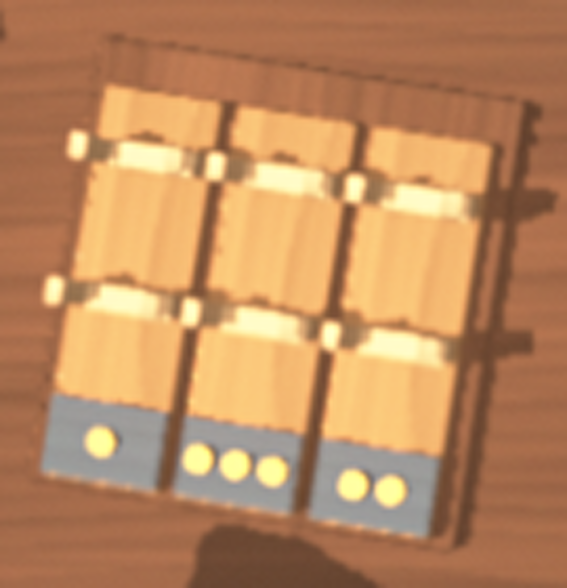

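Left to right, the cradles have one, three and two studs, so place 3 is in the middle. Next I'll measure the sticks and the rack.

```bash
cat > sticks.py <<'E'
from h import *
def sticks(p,c,rois):
    hsv=cv2.cvtColor(p,cv2.COLOR_RGB2HSV)
    out={}
    for n,(x0,y0,x1,y1,tipuv,z) in rois.items():
        m=np.zeros(p.shape[:2],np.uint8)
        m[y0:y1,x0:x1]=cv2.inRange(hsv,(15,25,150),(35,140,255))[y0:y1,x0:x1]
        k=cv2.findContours(m,cv2.RETR_EXTERNAL,cv2.CHAIN_APPROX_NONE)[0]
        k=max(k,key=cv2.contourArea)[:,0]
        P=plane(c,k,z)[:,:2]
        (cx,cy),(w,h),a=cv2.minAreaRect((P*1000).astype(np.float32))
        v,b=cv2.PCACompute2(P,None)[1:3] if 0 else (None,None)
        vx,vy,_,_=cv2.fitLine(P.astype(np.float32),cv2.DIST_L2,0,1e-4,1e-4).ravel()
        t=plane(c,[tipuv],z)[0,:2]-np.array([cx,cy])/1000
        if t@[vx,vy]<0: vx,vy=-vx,-vy
        ctr=np.array([cx,cy])/1000; 
        mid=ctr+0.005*np.array([vx,vy])
        print(n,'ctr',ctr.round(4),'size',round(w,1),round(h,1),'yaw',np.degrees(np.arctan2(vy,vx)).round(2),'mid',mid.round(4))
E
python3 - <<'E'
from sticks import *
p,d=load('top',0);c=camera_model('top')
sticks(p,c,dict(broad=(330,180,370,290,(350,195),.024),middle=(395,170,430,280,(412,190),.024),narrow=(450,165,490,275,(465,190),.024)))
p,d=load('scene',0);c=camera_model('scene')
sticks(p,c,dict(broad=(265,215,345,295,(325,275),.024),middle=(225,255,300,325,(285,310),.024),narrow=(180,285,260,360,(245,345),.024)))
p,d=load('top',0);c=camera_model('top')
# rack studs
hsv=cv2.cvtColor(p,cv2.COLOR_RGB2HSV)
m=cv2.inRange(hsv,(18,90,200),(35,255,255));r=np.zeros_like(m);r[280:312,120:220]=m[280:312,120:220]
n,_,st,ce=cv2.connectedComponentsWithStats(r)
for i in range(1,n): print('stud',st[i],ce[i],plane(c,[ce[i]],.0235+.002))
# height map
vv,uu=np.mgrid[190:320,110:240]
P=byd(c,np.c_[uu.ravel(),vv.ravel()],d[190:320,110:240].ravel())
z=P[:,2]; print(np.histogram(z,bins=np.arange(0,.08,.004)))
o=np.clip(z*3500,0,255).reshape(130,130).astype(np.uint8)
cv2.imwrite('pics/rz0.png',cv2.resize(cv2.applyColorMap(o,cv2.COLORMAP_JET),None,fx=4.4,fy=4.4,interpolation=cv2.INTER_NEAREST))
E
```

```text
broad ctr [ 0.483  -0.0982] size 39.6 137.1 yaw -4.61 mid [ 0.488  -0.0986]
middle ctr [ 0.5053 -0.2335] size 144.5 26.4 yaw 1.64 mid [ 0.5103 -0.2333]
narrow ctr [ 0.5089 -0.3553] size 135.9 27.2 yaw 5.09 mid [ 0.5139 -0.3548]
broad ctr [ 0.4829 -0.1002] size 22.3 129.8 yaw -5.36 mid [ 0.4879 -0.1007]
middle ctr [ 0.5086 -0.2391] size 27.7 144.8 yaw -1.82 mid [ 0.5136 -0.2393]
narrow ctr [ 0.5095 -0.3611] size 129.5 23.6 yaw 4.79 mid [ 0.5145 -0.3607]
stud [155 280  20   5  80] [165.9875 281.6625] [[0.41480012 0.28488588 0.0255    ]]
stud [188 280  19  11 171] [197.94152047 284.32163743] [[0.40879139 0.21669377 0.0255    ]]
stud [131 287   7   7  38] [133.63157895 289.92105263] [[0.39778265 0.35509514 0.0255    ]]
stud [154 291   7   7  40] [156.8   293.925] [[0.38919113 0.30482307 0.0255    ]]
stud [162 292   8   7  40] [165.775 295.125] [[0.38660069 0.28550861 0.0255    ]]
stud [171 294   8   7  39] [174.41025641 296.82051282] [[0.38297528 0.26701199 0.0255    ]]
stud [191 297   7   7  41] [193.75609756 300.        ] [[0.37614661 0.22582131 0.0255    ]]
stud [199 298   8   7  38] [202.65789474 301.23684211] [[0.37347293 0.20697232 0.0255    ]]
(array([3076,  915,  885, 1470, 1024, 3029, 2684,  809,  131,   51,  174,
        357,  111,   48,   33,   87,  165,   95,    4]), array([0.   , 0.004, 0.008, 0.012, 0.016, 0.02 , 0.024, 0.028, 0.032,
       0.036, 0.04 , 0.044, 0.048, 0.052, 0.056, 0.06 , 0.064, 0.068,
       0.072, 0.076]))
```

View pics/rz0.png

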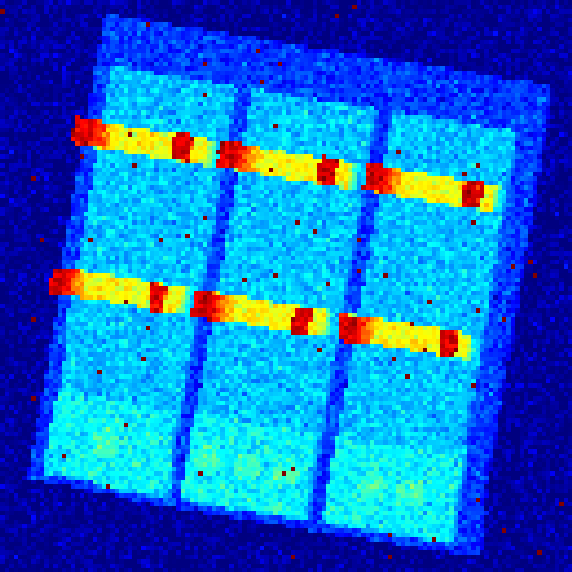

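```bash
python3 - <<'E'
from h import *
p,d=load('top',0);c=camera_model('top')
x0,y0,x1,y1=110,185,245,325
vv,uu=np.mgrid[y0:y1,x0:x1]
P=byd(c,np.c_[uu.ravel(),vv.ravel()],d[y0:y1,x0:x1].ravel());z=P[:,2].reshape(uu.shape)
P=P.reshape(*uu.shape,3)
m=((z>.058)&(z<.076)).astype(np.uint8)
n,l,st,ce=cv2.connectedComponentsWithStats(m)
for i in range(1,n):
    if st[i,4]>8: q=P[l==i];print(st[i,4],np.median(q,0).round(4),q.mean(0).round(4))
m=((z>.036)).astype(np.uint8)
n,l,st,ce=cv2.connectedComponentsWithStats(m)
for i in range(1,n):
  if st[i,4]>30:
    q=P[l==i]; q2=q[:,:2]; (a,b),s,an=cv2.minAreaRect((q2*1000).astype(np.float32)); print('saddle',st[i,4],a,b,s,an)
# bench z around
q=[byd(c,[(u,v)],[d[v,u]])[0] for u in range(80,125,3) for v in range(180,200,3)];print('bench',np.median(q,0))
E
```

```text
43 [0.5427 0.3499 0.0637] [0.5434 0.3512 0.0641]
26 [0.5363 0.3053 0.0672] [0.536  0.3054 0.067 ]
35 [0.5311 0.2809 0.0652] [0.5317 0.2818 0.0653]
24 [0.5239 0.2364 0.0664] [0.5238 0.2363 0.0671]
36 [0.5198 0.2132 0.0658] [0.52   0.213  0.0655]
27 [0.5125 0.168  0.068 ] [0.512  0.1682 0.0673]
32 [0.4736 0.363  0.0657] [0.4736 0.3633 0.0658]
22 [0.466  0.3175 0.066 ] [0.466  0.3176 0.0654]
37 [0.4617 0.2932 0.0664] [0.4618 0.2941 0.0662]
25 [0.4551 0.2487 0.067 ] [0.4542 0.2487 0.0668]
34 [0.4509 0.2255 0.0657] [0.4505 0.2256 0.0656]
23 [0.4443 0.1806 0.0671] [0.4436 0.1798 0.0667]
saddle 194 494.9782409667969 145.51495361328125 (436.8690490722656, 15.900954246520996) 76.28229522705078
saddle 186 489.0091857910156 109.97615814208984 (365.247802734375, 16.058982849121094) 75.48204040527344
saddle 183 516.0216674804688 190.95361328125 (57.32481002807617, 12.146954536437988) 80.17241668701172
saddle 189 450.26434326171875 152.78518676757812 (435.92034912109375, 15.1688871383667) 84.1135025024414
saddle 189 458.1800842285156 271.6078796386719 (57.39854431152344, 12.183280944824219) 80.16802978515625
saddle 184 437.8884582519531 83.97811889648438 (297.1041259765625, 17.22687339782715) 85.74462890625
bench [0.61439792 0.43217091 0.00402456]
```

```bash
cat >> h.py <<'E'
def st(tx=None,ty=None,yaw=None):
    o=get_obs();M=R.from_rotvec(o['tool_rot']).as_matrix()
    y=M[:,1];a=np.degrees(np.arctan2(y[1],y[0]))
    print('t',round(o['t'],2),'pos',o['tool_pos'].round(4),'x',M[:,0].round(3),'jaw angle',a.round(2),'F',o['contact_force'].round(2),'open',round(o['opening'],4),'q6',o['q'][5].round(2))
    if tx is not None:
        t=(yaw+90-a+90)%180-90
        print('shift',(np.array([tx,ty])-o['tool_pos'][:2]).round(4),'turn',round(t,2))
E
python3 - <<'E'
from h import *
st(.488,-.0995,-5)
c=camera_model('wrist');o=get_obs();print(c, R.from_rotvec(o['tool_rot']).inv().apply(c['xyz']-o['tool_pos']),R.from_rotvec(c['attitude']).as_matrix()[:,2])
E
```

```text
t 0.1 pos [0.2482 0.573  0.2302] x [-0.001 -0.002 -1.   ] jaw angle 66.58 F [ 0.47 -0.53  0.31] open 0.0855 q6 -0.12
shift [ 0.2398 -0.6725] turn 18.42
{'fx': 418.6975666741867, 'fy': 418.6975666741867, 'cx': 323.9339605827698, 'cy': 237.23815315408936, 'k1': -0.0523562812975888, 'xyz': array([0.18572397, 0.60105451, 0.37331158]), 'attitude': array([2.42836587, 1.59615329, 0.21307799])} [-0.14310613  0.00064872 -0.06846559] [ 0.24403862 -0.10914635 -0.96360377]
```

```bash
python3 -m crank '[[[0.02,-0.035,0.01,5],[0.04,-0.07,0.02,10],[0.06,-0.105,0.03,14],[0.08,-0.14,0.04,14],[0.1,-0.175,0.05,14]]]' 
python3 -m crank '[[[0.02,-0.035,0.0,0],[0.04,-0.07,0,0],[0.06,-0.105,0,0],[0.07,-0.125,0,0],[0.07,-0.125,0,0]]]'
python3 - <<'E'
from h import *
st()
c=camera_model('wrist');p,d=get_image('wrist');cv2.imwrite('pics/w1.png',p[:,:,::-1])
import pickle;pickle.dump((c,p,d),open('w1.pkl','wb'));st()
E
```

```text
t: 0.52
tool_pos: [0.3486, 0.3967, 0.2811]
tool_rot: [0.128, 1.567, -0.129]
contact_force: [-0.3, 0.8, -0.4]
opening: 0.0851
t: 0.93
tool_pos: [0.4199, 0.27, 0.2809]
tool_rot: [0.132, 1.566, -0.135]
contact_force: [-0.5, -0.4, -0.4]
opening: 0.0854
t 0.93 pos [0.4199 0.27   0.2809] x [ 0.    -0.002 -1.   ] jaw angle 80.26 F [-0.5  -0.36 -0.4 ] open 0.0854 q6 -0.98
t 0.98 pos [0.419  0.2718 0.2809] x [-0.001 -0.    -1.   ] jaw angle 80.35 F [0.01 0.67 0.41] open 0.0853 q6 -0.98
```

View pics/w1.png

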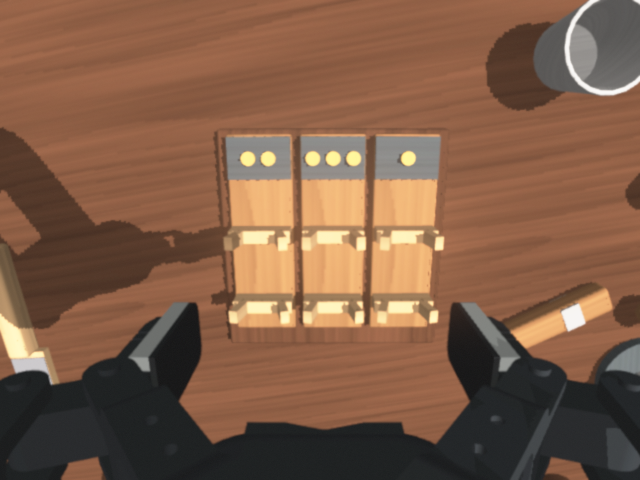

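The wrist view shows the whole rack: two studs at (258,159), three at (333,158), one at (408,158), and saddles at rows ~240 and ~310. I'll refine the cradle frames from it.

```bash
python3 - <<'E'
from h import *
import pickle
c,p,d=pickle.load(open('w1.pkl','rb'))
hsv=cv2.cvtColor(p,cv2.COLOR_RGB2HSV)
m=cv2.inRange(hsv,(20,90,180),(35,255,255));r=np.zeros_like(m);r[145:172,225:440]=m[145:172,225:440]
n,_,s,ce=cv2.connectedComponentsWithStats(r)
vv,uu=np.mgrid[120:350,205:450]
P=byd(c,np.c_[uu.ravel(),vv.ravel()],d[vv,uu].ravel()).reshape(*uu.shape,3)
for i in range(1,n):
    if s[i,4]>20:
        u,v=ce[i];pd=P[int(v)-122:int(v)-117,int(u)-207:int(u)-202].reshape(-1,3)
        print('stud',ce[i].round(1),s[i,4],plane(c,[ce[i]],.027).round(4),np.median(pd,0).round(4))
b=P[:8].reshape(-1,3);print('bench',np.median(b[:,2]))
z=P[...,2]-np.median(b[:,2])
o=np.clip(z*3500,0,255).astype(np.uint8)
cv2.imwrite('pics/rz1.png',cv2.resize(cv2.applyColorMap(o,cv2.COLORMAP_JET),None,fx=3,fy=2.5,interpolation=cv2.INTER_NEAREST))
# rough rack coords
th=np.radians(-9.5);u_=np.array([np.cos(th),np.sin(th)]);v_=np.array([-u_[1],u_[0]])
o0=np.array([.493,.266])
q=P[...,:2]-o0;X=q@u_;Y=q@v_
# cheeks tops: cluster
for nm,yc in(('p1',.07),('p3',0),('p2',-.07)):
  for xc in(-.036,.036):
    w=(abs(X-xc)<.016)&(abs(Y-yc)<.033)&(z>.060)&(z<.075)
    a=w&(Y>yc);bb=w&(Y<yc)
    f=(abs(X-xc)<.016)&(abs(Y-yc)<.010)&(abs(z-.044)<.004)
    print(nm,xc,a.sum(),bb.sum(),'cheek mean Y',(Y[a].mean()-yc).round(4),(Y[bb].mean()-yc).round(4),'extent',np.percentile(Y[w],[2,98]).round(4)-yc,'X',X[w].mean().round(4),'floor X',X[f].mean().round(4),z[f].mean().round(4))
E
```

```text
stud [312.4 158.1] 162 [[0.3835 0.2652 0.027 ]] [0.3831 0.265  0.0303]
stud [332.6 158. ] 164 [[0.3866 0.2839 0.027 ]] [0.3862 0.2833 0.031 ]
stud [353.4 158. ] 164 [[0.3899 0.3031 0.027 ]] [0.3894 0.3025 0.0306]
stud [408. 158.] 164 [[0.3984 0.3536 0.027 ]] [0.3979 0.3528 0.0303]
stud [247.5 158.4] 162 [[0.3734 0.2051 0.027 ]] [0.3728 0.2053 0.0306]
stud [267.7 158.3] 163 [[0.3766 0.2238 0.027 ]] [0.3759 0.2239 0.0306]
bench 0.0005069114736696301
p1 -0.036 164 143 cheek mean Y 0.0231 -0.0242 extent [-0.0281  0.0281] X -0.0364 floor X -0.0362 0.0438
p1 0.036 153 125 cheek mean Y 0.0232 -0.0241 extent [-0.0283  0.028 ] X 0.0351 floor X 0.0349 0.0436
p3 -0.036 156 152 cheek mean Y 0.0231 -0.0238 extent [-0.0279  0.0275] X -0.0364 floor X -0.0362 0.0438
p3 0.036 143 138 cheek mean Y 0.023 -0.0239 extent [-0.0282  0.0273] X 0.0354 floor X 0.0357 0.0438
p2 -0.036 143 175 cheek mean Y 0.0238 -0.0226 extent [-0.0274  0.0278] X -0.0365 floor X -0.0364 0.0439
p2 0.036 140 150 cheek mean Y 0.0244 -0.023 extent [-0.0277  0.0286] X 0.0349 floor X 0.0356 0.044
```

View pics/rz1.png

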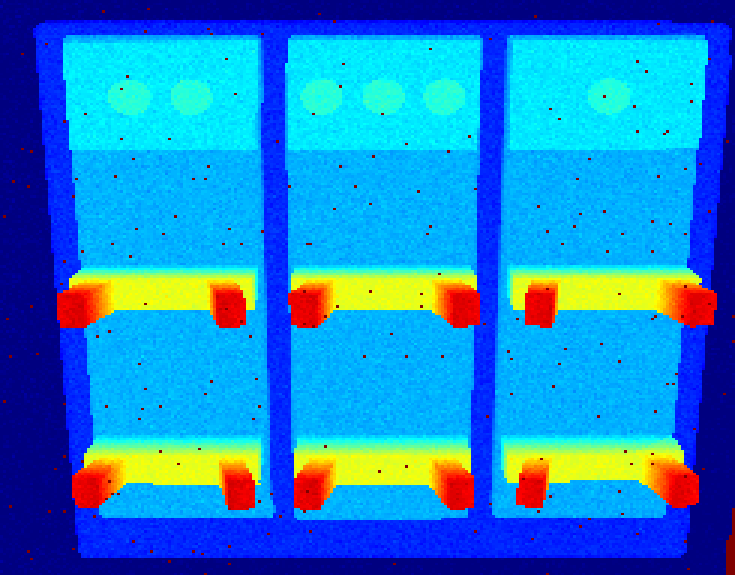

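```bash
python3 -m crank '[[[0,-0.04,0,2],[0,-0.08,0,4],[0,-0.12,0,5],[0,-0.16,0,5],[0,-0.2,0,5]]]' 
python3 -m crank '[[[0,-0.04,0,0],[0,-0.08,0,0],[0,-0.12,0,0],[0,-0.16,0,0],[0,-0.2,0,0]]]' 
python3 -m crank '[[[0,-0.04,0,0],[0,-0.08,0,0],[0,-0.1,0,0],[0,-0.1,0,0]]]'
python3 - <<'E'
from h import *
st()
c=camera_model('wrist');p,d=get_image('wrist');cv2.imwrite('pics/w2.png',p[:,:,::-1])
import pickle;pickle.dump((c,p,d),open('w2.pkl','wb'));st()
E
```

```text
t: 1.4
tool_pos: [0.4178, 0.0732, 0.2811]
tool_rot: [0.059, 1.57, -0.058]
contact_force: [0.7, -1.0, -0.1]
opening: 0.0852
t: 1.82
tool_pos: [0.4183, -0.1272, 0.2812]
tool_rot: [0.06, 1.569, -0.059]
contact_force: [1.2, 0.1, -0.1]
opening: 0.0853
t: 2.15
tool_pos: [0.4185, -0.2288, 0.2806]
tool_rot: [0.063, 1.571, -0.063]
contact_force: [-1.6, 0.2, 0.7]
opening: 0.0854
t 2.15 pos [ 0.4185 -0.2288  0.2806] x [-0.001  0.    -1.   ] jaw angle 85.39 F [-1.61  0.19  0.69] open 0.0854 q6 -2.15
t 2.2 pos [ 0.4186 -0.227   0.2806] x [-0.001  0.002 -1.   ] jaw angle 85.47 F [ 0.5  -0.02 -0.02] open 0.0854 q6 -2.15
```

View pics/w2.png

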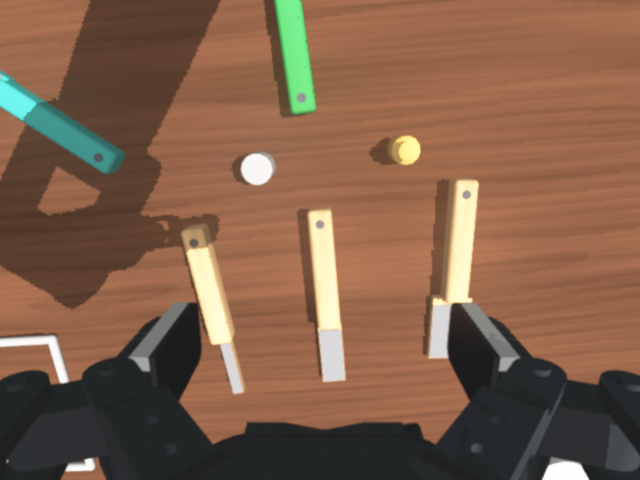

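All three sticks are visible, with the broad one's paddle partly behind a finger. Handles: narrow (207,285), middle (323,270), broad (460,240). I'll measure them from the tops of the handles.

```bash
cat > meas.py <<'E'
from h import *
def meas(c,p,d,rois,zt=.024):
    vv,uu=np.mgrid[0:480,0:640]
    P=byd(c,np.c_[uu.ravel(),vv.ravel()],d.ravel()).reshape(480,640,3)
    hsv=cv2.cvtColor(p,cv2.COLOR_RGB2HSV)
    for n,(x0,y0,x1,y1) in rois.items():
        m=np.zeros((480,640),np.uint8)
        s=np.s_[y0:y1,x0:x1]
        m[s]=((abs(P[...,2]-zt)<.0055)&(hsv[...,0]<36)&(hsv[...,1]>20))[s]*255
        m=cv2.morphologyEx(m,cv2.MORPH_OPEN,np.ones((3,3)))
        k=max(cv2.findContours(m,cv2.RETR_EXTERNAL,cv2.CHAIN_APPROX_NONE)[0],key=cv2.contourArea)[:,0]
        Q=plane(c,k,zt)[:,:2]
        (cx,cy),(w,h),a=cv2.minAreaRect((Q*1000).astype(np.float32))
        b=a if w>h else a+90
        b=(b+90)%180-90
        e=np.array([np.cos(np.radians(b)),np.sin(np.radians(b))])
        ctr=np.array([cx,cy])/1000
        print(n,'size',round(w,1),round(h,1),'yaw',round(b,2),'ctr',ctr.round(4),'mid',(ctr+.005*e).round(4),'z',np.median(P[m>0][:,2]).round(4))
E
python3 - <<'E'
from meas import *
import pickle
c,p,d=pickle.load(open('w2.pkl','rb'))
meas(c,p,d,dict(narrow=(170,215,245,350),middle=(295,195,355,335),broad=(430,170,490,305)))
E
```

```text
narrow size 129.1 25.1 yaw 5.1 ctr [ 0.5049 -0.3561] mid [ 0.5098 -0.3556] z 0.0243
middle size 129.7 23.8 yaw 0.18 ctr [ 0.4969 -0.2352] mid [ 0.5019 -0.2351] z 0.0242
broad size 23.7 128.0 yaw -4.56 ctr [ 0.4773 -0.0965] mid [ 0.4823 -0.0969] z 0.024
```

```bash
python3 -m crank '[[[0.012,0.026,-0.025,0],[0.025,0.052,-0.05,0],[0.038,0.078,-0.075,0],[0.051,0.104,-0.1,0],[0.064,0.13,-0.125,0]]]' 
python3 -m crank '[[[0,0,-0.035,0],[0,0,-0.07,0],[0,0,-0.1,0],[0,0,-0.1,0]]]'
python3 - <<'E'
from h import *
st(.4823,-.0969,-4.56)
p,d=get_image('wrist');cv2.imwrite('pics/w3.png',p[:,:,::-1])
st(.4823,-.0969,-4.56)
E
```

```text
t: 2.62
tool_pos: [0.4828, -0.0929, 0.1553]
tool_rot: [0.059, 1.569, -0.058]
contact_force: [0.5, -1.3, 0.6]
opening: 0.085
t: 2.95
tool_pos: [0.4772, -0.0922, 0.0494]
tool_rot: [0.062, 1.583, -0.055]
contact_force: [-2.2, -0.0, -0.6]
opening: 0.0856
t 2.95 pos [ 0.4772 -0.0922  0.0494] x [-0.013  0.005 -1.   ] jaw angle 85.76 F [-2.19 -0.04 -0.56] open 0.0856 q6 -1.84
shift [ 0.0051 -0.0047] turn -0.32
t 3.0 pos [ 0.4794 -0.0934  0.0528] x [-0.008  0.003 -1.   ] jaw angle 85.73 F [-0.03  0.47  0.35] open 0.0854 q6 -1.84
shift [ 0.0029 -0.0035] turn -0.29
```

View pics/w3.png

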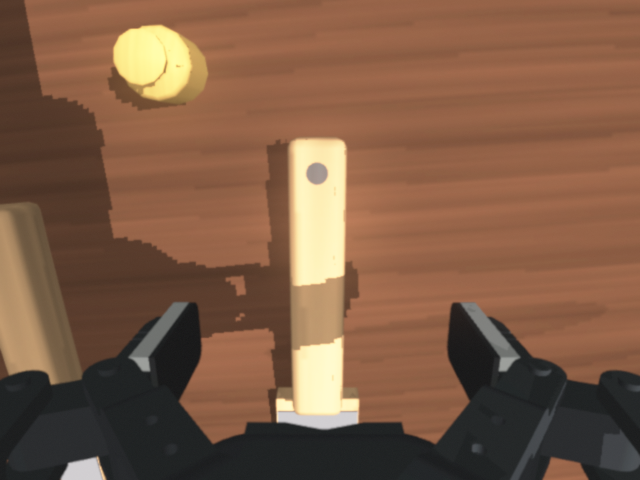

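```bash
python3 -m crank '[[[0.002,-0.002,-0.02,0],[0.002,-0.002,-0.035,0],[0.002,-0.002,-0.045,0],[0.002,-0.002,-0.05,0],[0.002,-0.002,-0.05,0]]]'
python3 - <<'E'
from h import *
st(.4823,-.0969,-4.56)
E
```

```text
t: 3.42
tool_pos: [0.4847, -0.0982, 0.0068]
tool_rot: [0.06, 1.57, -0.06]
contact_force: [-1.1, 0.6, -0.2]
opening: 0.0852
t 3.42 pos [ 0.4847 -0.0982  0.0068] x [ 0.  0. -1.] jaw angle 85.6 F [-1.14  0.64 -0.17] open 0.0852 q6 -1.84
shift [-0.0024  0.0013] turn -0.16
```

```bash
python3 -m crank '[[[0,0,0,0],[0,0,0,0],[0,0,0,0],[0,0,0,0],[0,0,0,0]]]' 0 50
python3 -m crank '[[[0,0,0,0],[0,0,0,0],[0,0,0,0],[0,0,0,0],[0,0,0,0]]]'
python3 - <<'E'
from h import *
st(.4823,-.0969,-4.56)
p,d=get_image('wrist');cv2.imwrite('pics/w4.png',p[:,:,::-1])
E
```

```text
t: 3.83
tool_pos: [0.4848, -0.0986, 0.0068]
tool_rot: [0.061, 1.569, -0.061]
contact_force: [1.3, -0.1, -0.3]
opening: 0.0257
t: 4.25
tool_pos: [0.4851, -0.0988, 0.007]
tool_rot: [0.06, 1.569, -0.061]
contact_force: [0.1, -0.0, 5.7]
opening: 0.023
t 4.25 pos [ 0.4851 -0.0988  0.007 ] x [ 0.001 -0.    -1.   ] jaw angle 85.57 F [ 0.1  -0.05  5.74] open 0.023 q6 -1.84
shift [-0.0028  0.0019] turn -0.13
```

View pics/w4.png

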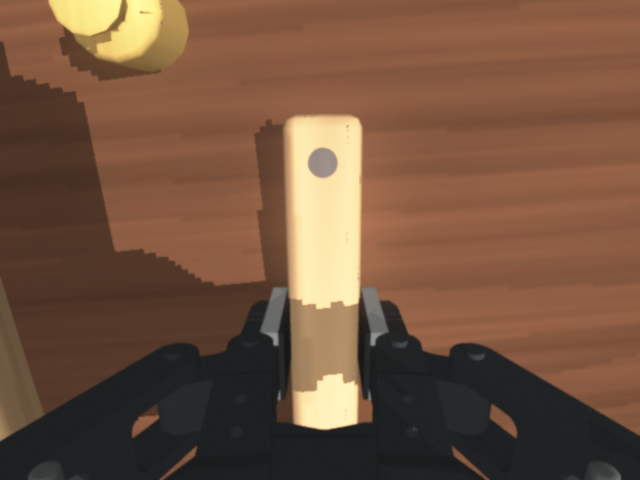

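```bash
python3 -m crank '[[[0,0,0.01,0],[0,0,0.03,0],[0,0,0.06,0],[0,0.01,0.09,0],[0,0.03,0.12,0]]]'
python3 - <<'E'
from h import *
st()
p,d=get_image('wrist');cv2.imwrite('pics/w5.png',p[:,:,::-1])
E
```

```text
t: 4.72
tool_pos: [0.4835, -0.0692, 0.1271]
tool_rot: [0.062, 1.572, -0.063]
contact_force: [0.7, 0.4, 0.2]
opening: 0.023
t 4.72 pos [ 0.4835 -0.0692  0.1271] x [-0.002 -0.    -1.   ] jaw angle 85.43 F [0.75 0.44 0.17] open 0.023 q6 -1.79
```

View pics/w5.png

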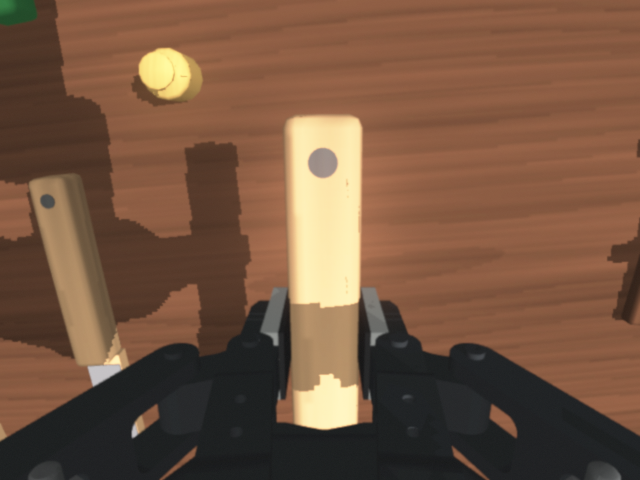

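```bash
python3 -m crank '[[[0.002,0.035,0.01,-1],[0.004,0.07,0.02,-2],[0.007,0.105,0.02,-3],[0.009,0.14,0.02,-4],[0.011,0.175,0.02,-5]]]'
python3 -m crank '[[[0.002,0.035,0,0],[0.004,0.07,0,0],[0.006,0.105,0,0],[0.008,0.14,0,0],[0.010,0.175,0,0]]]'
python3 -m crank '[[[0.001,0.03,0,0],[0.001,0.045,0,0],[0.001,0.052,0,0],[0.001,0.052,0,0],[0.001,0.052,0,0]]]'
python3 - <<'E'
from h import *
st(.5066,.3345,-9.5)
p,d=get_image('wrist');cv2.imwrite('pics/w6.png',p[:,:,::-1])
st(.5066,.3345,-9.5)
E
```

```text
t: 5.18
tool_pos: [0.4948, 0.1081, 0.1463]
tool_rot: [0.13, 1.567, -0.13]
contact_force: [0.8, 0.7, -0.9]
opening: 0.0229
t: 5.6
tool_pos: [0.5045, 0.2831, 0.1457]
tool_rot: [0.128, 1.568, -0.129]
contact_force: [0.2, -0.4, -0.9]
opening: 0.0227
t: 6.02
tool_pos: [0.5062, 0.3325, 0.1458]
tool_rot: [0.128, 1.568, -0.13]
contact_force: [0.3, -0.4, -1.0]
opening: 0.0228
t 6.02 pos [0.5062 0.3325 0.1458] x [-0.001 -0.001 -1.   ] jaw angle 80.57 F [ 0.3  -0.38 -1.02] open 0.0228 q6 -0.95
shift [0.0004 0.002 ] turn -0.07
t 6.07 pos [0.5064 0.3321 0.146 ] x [-0.001 -0.001 -1.   ] jaw angle 80.52 F [-0.13  0.26 -1.08] open 0.0228 q6 -0.95
shift [0.0002 0.0024] turn -0.02
```

View pics/w6.png

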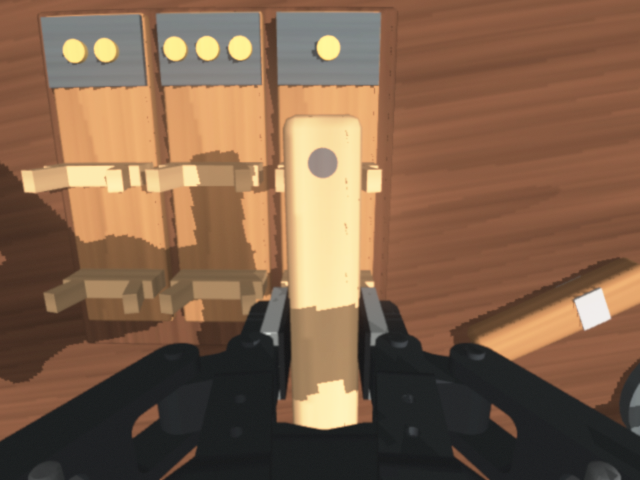

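```bash
python3 -m crank '[[[0,0.001,-0.02,0],[0,0.002,-0.045,0],[0,0.002,-0.065,0],[0,0.002,-0.072,0],[0,0.002,-0.072,0]]]'
python3 - <<'E'
from h import *
p,d=get_image('wrist');cv2.imwrite('pics/w7.png',p[:,:,::-1])
st(.5066,.3345,-9.5)
E
```

```text
t: 6.48
tool_pos: [0.5049, 0.3333, 0.0717]
tool_rot: [0.128, 1.571, -0.133]
contact_force: [-0.8, -0.1, -0.8]
opening: 0.023
t 6.53 pos [0.5061 0.3342 0.0737] x [-0.002 -0.001 -1.   ] jaw angle 80.49 F [-0.11  0.42 -1.14] open 0.0229 q6 -0.94
shift [0.0005 0.0003] turn 0.01
```

View pics/w7.png

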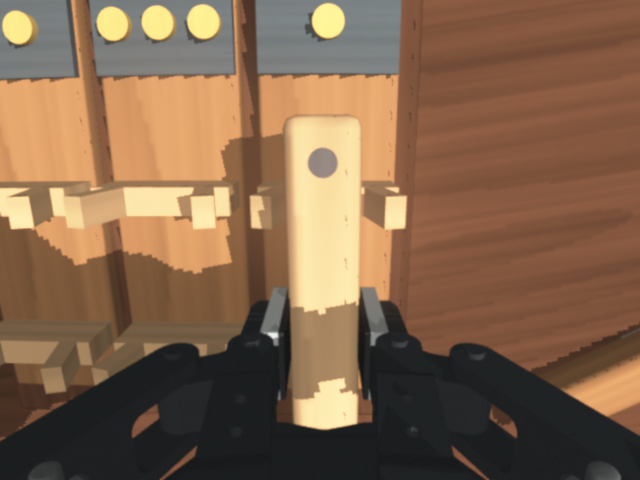

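```bash
python3 -m crank '[[[0,0.0015,-0.006,0],[0,0.0015,-0.012,0],[0,0.0015,-0.016,0],[0,0.0015,-0.019,0],[0,0.0015,-0.019,0]]]'
python3 -m crank '[[[0,0,-0.001,0],[0,0,-0.002,0],[0,0,-0.003,0],[0,0,-0.003,0]]]'
python3 - <<'E'
from h import *
st(.5066,.3345,-9.5)
E
```

```text
t: 6.95
tool_pos: [0.506, 0.3368, 0.0546]
tool_rot: [0.129, 1.568, -0.13]
contact_force: [-0.1, 0.6, -0.5]
opening: 0.0224
t: 7.28
tool_pos: [0.5064, 0.337, 0.0523]
tool_rot: [0.129, 1.567, -0.129]
contact_force: [0.0, -0.6, -0.5]
opening: 0.023
t 7.28 pos [0.5064 0.337  0.0523] x [-0. -0. -1.] jaw angle 80.58 F [ 0.05 -0.6  -0.47] open 0.023 q6 -0.94
shift [ 0.0002 -0.0025] turn -0.08
```

```bash
python3 -m crank '[[[0,0,-0.001,0],[0,0,-0.0015,0],[0,0,-0.0015,0]]]'; python3 -m crank '[[[0,0,-0.001,0],[0,0,-0.001,0],[0,0,-0.001,0]]]'
```

```text
t: 7.53
tool_pos: [0.5066, 0.337, 0.0511]
tool_rot: [0.129, 1.567, -0.129]
contact_force: [-1.1, -0.6, 1.4]
opening: 0.0229
t: 7.78
tool_pos: [0.5066, 0.337, 0.0511]
tool_rot: [0.129, 1.567, -0.129]
contact_force: [-3.1, -2.2, 6.1]
opening: 0.0228
```

```bash
python3 -m crank '[[[0,0,0,0],[0,0,0,0],[0,0,0,0],[0,0,0,0]]]' 0.5
python3 -m crank '[[[0,0,0.01,0],[0,0,0.03,0],[0,0,0.06,0],[0,-0.02,0.09,0],[0,-0.05,0.12,0]]]'
python3 -m crank '[[[-0.02,-0.03,0.03,0],[-0.04,-0.05,0.06,0],[-0.06,-0.05,0.09,0],[-0.08,-0.05,0.11,0],[-0.08,-0.05,0.11,0]]]'
python3 - <<'E'
from meas import *
import pickle
st()
c=camera_model('wrist');p,d=get_image('wrist');cv2.imwrite('pics/w8.png',p[:,:,::-1])
pickle.dump((c,p,d),open('w8.pkl','wb'));st()
meas(c,p,d,dict(broad=(330,130,470,350)),.068)
E
```

```text
t: 8.12
tool_pos: [0.5064, 0.337, 0.0496]
tool_rot: [0.129, 1.567, -0.129]
contact_force: [0.2, 1.2, -0.5]
opening: 0.0427
t: 8.53
tool_pos: [0.5062, 0.2885, 0.1713]
tool_rot: [0.127, 1.567, -0.126]
contact_force: [0.6, -0.9, 0.6]
opening: 0.0427
t: 8.95
tool_pos: [0.4265, 0.2382, 0.2868]
tool_rot: [0.133, 1.557, -0.124]
contact_force: [1.2, 0.7, 0.9]
opening: 0.0426
t 8.95 pos [0.4265 0.2382 0.2868] x [ 0.01   0.005 -1.   ] jaw angle 80.61 F [1.18 0.7  0.88] open 0.0426 q6 -1.05
t 9.0 pos [0.427  0.238  0.2838] x [ 0.008  0.003 -1.   ] jaw angle 80.61 F [-0.04  0.64 -0.05] open 0.0429 q6 -1.05
broad size 24.6 129.0 yaw -9.06 ctr [0.4995 0.3372] mid [0.5045 0.3364] z 0.0678
```

View pics/w8.png

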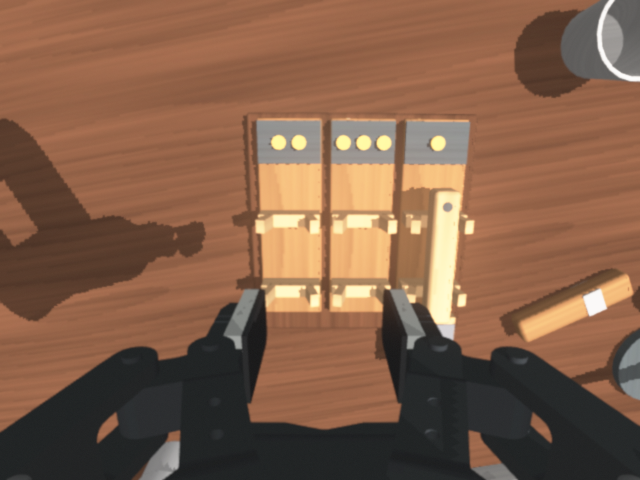

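Broad is home (z 0.0678, centred within ~1.5 mm). Next is the middle stick.

```bash
python3 -m crank '[[[0.005,-0.04,0,2],[0.01,-0.08,0,4],[0.015,-0.12,0,6],[0.02,-0.16,0,8],[0.025,-0.2,0,9.6]]]' 0.8
python3 -m crank '[[[0.005,-0.035,-0.015,0],[0.015,-0.07,-0.03,0],[0.025,-0.105,-0.045,0],[0.035,-0.14,-0.06,0],[0.045,-0.175,-0.075,0]]]'
python3 -m crank '[[[0.002,-0.03,-0.025,0],[0.005,-0.06,-0.05,0],[0.005,-0.09,-0.075,0],[0.005,-0.096,-0.085,0],[0.005,-0.096,-0.085,0]]]'
python3 - <<'E'
from meas import *
p,d=get_image('wrist');cv2.imwrite('pics/w9.png',p[:,:,::-1])
st(.5019,-.2351,.18)
E
```

```text
t: 9.42
tool_pos: [0.4512, 0.0358, 0.2777]
tool_rot: [-0.004, 1.573, 0.004]
contact_force: [0.9, 0.6, -0.4]
opening: 0.0683
t: 9.83
tool_pos: [0.4962, -0.1394, 0.2018]
tool_rot: [-0.001, 1.573, 0.003]
contact_force: [0.6, 0.4, 0.7]
opening: 0.0681
t: 10.25
tool_pos: [0.4986, -0.2337, 0.1138]
tool_rot: [0.004, 1.579, 0.004]
contact_force: [0.2, 1.4, -0.2]
opening: 0.0686
t 10.3 pos [ 0.4999 -0.233   0.1162] x [-0.005  0.004 -1.   ] jaw angle 90.09 F [ 0.41 -0.25  0.23] open 0.068 q6 -2.14
shift [ 0.002  -0.0021] turn 0.09
```

View pics/w9.png

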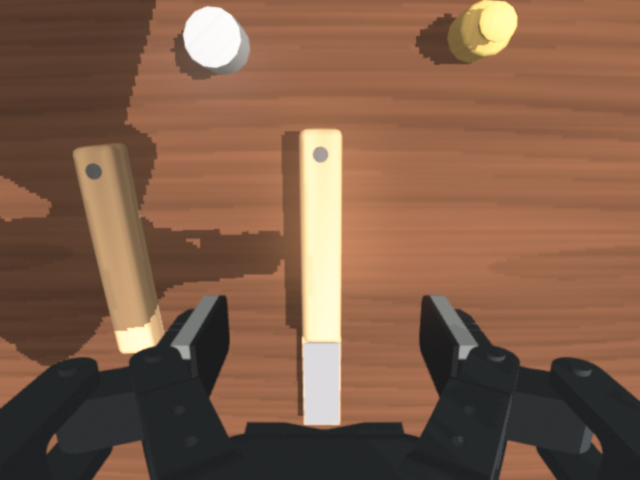

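```bash
python3 -m crank '[[[0,-0.001,-0.03,0],[0,-0.001,-0.06,0],[0,-0.001,-0.085,0],[0,-0.001,-0.1,0],[0,-0.001,-0.1,0]]]'
python3 - <<'E'
from meas import *
st(.5019,-.2351,.18)
E
```

```text
t: 10.72
tool_pos: [0.4997, -0.2317, 0.0164]
tool_rot: [-0.001, 1.576, 0.007]
contact_force: [0.2, 0.1, 0.6]
opening: 0.0684
t 10.72 pos [ 0.4997 -0.2317  0.0164] x [-0.005  0.003 -1.   ] jaw angle 90.28 F [0.24 0.06 0.55] open 0.0684 q6 -2.15
shift [ 0.0022 -0.0034] turn -0.1
```

```bash
python3 -m crank '[[[0,-0.001,-0.005,0],[0,-0.001,-0.01,0],[0,-0.001,-0.011,0],[0,-0.001,-0.011,0]]]'
python3 - <<'E'
from meas import *
st(.5019,-.2351,.18)
E
python3 -m crank '[[[0,0,0,0],[0,0,0,0],[0,0,0,0],[0,0,0,0],[0,0,0,0]]]' 0 50
python3 -m crank '[[[0,0,0,0],[0,0,0,0],[0,0,0,0],[0,0,0,0]]]'
python3 - <<'E'
from meas import *
st(.5019,-.2351,.18)
p,d=get_image('wrist');cv2.imwrite('pics/w10.png',p[:,:,::-1])
E
```

```text
t: 11.05
tool_pos: [0.5022, -0.2357, 0.0093]
tool_rot: [-0.003, 1.569, 0.002]
contact_force: [-0.0, -0.5, 0.5]
opening: 0.0681
t 11.05 pos [ 0.5022 -0.2357  0.0093] x [ 0.002 -0.001 -1.   ] jaw angle 90.2 F [-0.04 -0.55  0.55] open 0.0681 q6 -2.15
shift [-0.0003  0.0006] turn -0.02
t: 11.47
tool_pos: [0.5019, -0.2358, 0.0089]
tool_rot: [-0.003, 1.57, 0.002]
contact_force: [-0.8, -1.0, 3.4]
opening: 0.0227
t: 11.8
tool_pos: [0.5019, -0.2359, 0.0089]
tool_rot: [-0.003, 1.57, 0.002]
contact_force: [-0.1, -0.2, 5.5]
opening: 0.0226
t 11.8 pos [ 0.5019 -0.2359  0.0089] x [ 0.001 -0.001 -1.   ] jaw angle 90.18 F [-0.12 -0.25  5.48] open 0.0226 q6 -2.15
shift [-0.      0.0008] turn 0.0
```

View pics/w10.png

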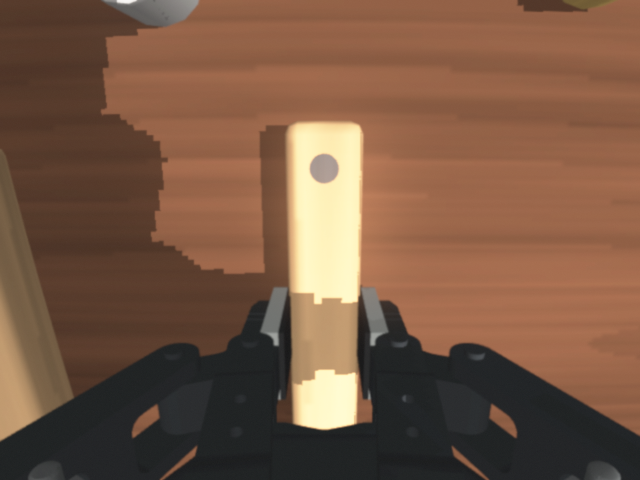

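```bash
python3 -m crank '[[[0,0,0.01,0],[0,0,0.03,0],[0,0,0.06,0],[0,0.01,0.095,0],[0,0.03,0.13,0]]]'
python3 -m crank '[[[-0.002,0.035,0.01,-2],[-0.004,0.07,0.01,-4],[-0.006,0.105,0.01,-6],[-0.008,0.14,0.01,-8],[-0.010,0.175,0.01,-9.7]]]'
python3 -m crank '[[[-0.002,0.035,0,0],[-0.004,0.07,0,0],[-0.006,0.105,0,0],[-0.008,0.14,0,0],[-0.010,0.175,0,0]]]'
python3 -m crank '[[[-0.001,0.03,0,0],[-0.001,0.045,0,0],[-0.001,0.054,0,0],[-0.001,0.054,0,0],[-0.001,0.054,0,0]]]'
python3 - <<'E'
from h import *
p,d=get_image('wrist');cv2.imwrite('pics/w11.png',p[:,:,::-1])
st(.4810,.198,-9.5)
E
```

```text
t: 12.27
tool_pos: [0.5003, -0.2058, 0.1388]
tool_rot: [-0.0, 1.573, 0.001]
contact_force: [0.4, -0.3, -0.2]
opening: 0.0228
t: 12.68
tool_pos: [0.4904, -0.0288, 0.1481]
tool_rot: [0.132, 1.568, -0.132]
contact_force: [0.5, -0.2, -0.7]
opening: 0.0225
t: 13.1
tool_pos: [0.4803, 0.1462, 0.148]
tool_rot: [0.13, 1.568, -0.131]
contact_force: [1.0, -0.2, -0.4]
opening: 0.0229
t: 13.52
tool_pos: [0.4801, 0.1981, 0.1479]
tool_rot: [0.13, 1.568, -0.131]
contact_force: [0.4, 0.2, -0.9]
opening: 0.0224
t 13.57 pos [0.4802 0.1977 0.148 ] x [-0.001 -0.001 -1.   ] jaw angle 80.45 F [ 0.43  0.09 -1.02] open 0.0229 q6 -1.16
shift [0.0008 0.0003] turn 0.05
```

View pics/w11.png

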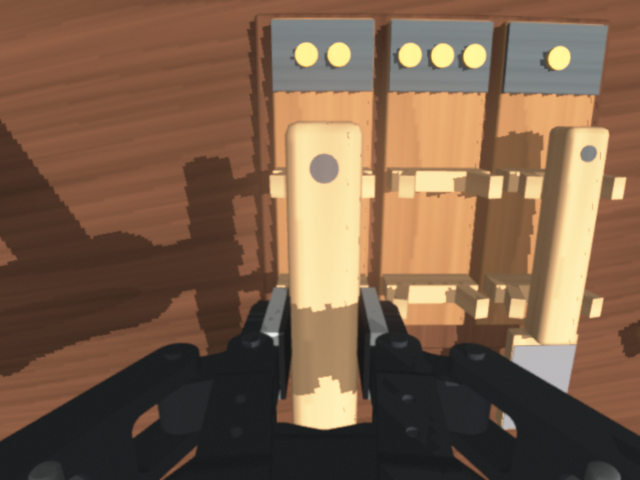

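```bash
python3 -m crank '[[[0.001,0,-0.02,0],[0.001,0,-0.045,0],[0.001,0,-0.065,0],[0.001,0,-0.073,0],[0.001,0,-0.073,0]]]'
python3 - <<'E'
from h import *
p,d=get_image('wrist');cv2.imwrite('pics/w12.png',p[:,:,::-1])
st(.4810,.198,-9.5)
E
```

```text
t: 13.98
tool_pos: [0.4797, 0.1969, 0.0727]
tool_rot: [0.13, 1.572, -0.133]
contact_force: [-0.0, -1.1, -0.6]
opening: 0.0225
t 14.03 pos [0.4809 0.1975 0.0745] x [-0.002 -0.001 -1.   ] jaw angle 80.39 F [ 0.14  0.62 -0.39] open 0.0228 q6 -1.16
shift [0.0001 0.0005] turn 0.11
```

View pics/w12.png

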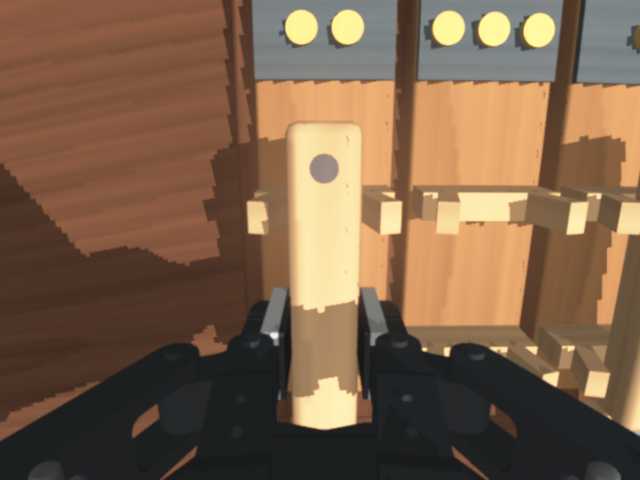

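```bash
python3 -m crank '[[[0,0,-0.006,0],[0,0,-0.012,0],[0,0,-0.017,0],[0,0,-0.02,0],[0,0,-0.02,0]]]'
python3 -m crank '[[[0,0,-0.001,0],[0,0,-0.002,0],[0,0,-0.0025,0],[0,0,-0.0025,0]]]'
```

```text
t: 14.45
tool_pos: [0.481, 0.1984, 0.0546]
tool_rot: [0.13, 1.568, -0.131]
contact_force: [0.5, 0.5, -0.8]
opening: 0.0226
t: 14.78
tool_pos: [0.4816, 0.1986, 0.053]
tool_rot: [0.131, 1.566, -0.13]
contact_force: [0.8, 0.2, -1.0]
opening: 0.0226
```

```bash
python3 -m crank '[[[0,0,-0.0005,0],[0,0,-0.001,0],[0,0,-0.001,0]]]'; python3 -m crank '[[[0,0,-0.0005,0],[0,0,-0.001,0],[0,0,-0.001,0]]]'
```

```text
t: 15.03
tool_pos: [0.4817, 0.1987, 0.0529]
tool_rot: [0.13, 1.567, -0.13]
contact_force: [-2.9, -0.6, 5.7]
opening: 0.0226
t: 15.28
tool_pos: [0.4817, 0.1987, 0.0529]
tool_rot: [0.13, 1.567, -0.131]
contact_force: [-7.2, -1.4, 12.1]
opening: 0.0229
```

```bash
python3 -m crank '[[[0,0,0,0],[0,0,0,0],[0,0,0,0],[0,0,0,0]]]' 0.5
python3 -m crank '[[[0,0,0.01,0],[0,0,0.03,0],[0,0,0.06,0],[0,0.02,0.09,0],[0,0.05,0.12,0]]]'
python3 -m crank '[[[-0.02,0.02,0.03,0],[-0.04,0.03,0.06,0],[-0.06,0.03,0.09,0],[-0.06,0.03,0.11,0],[-0.06,0.03,0.11,0]]]'
python3 - <<'E'
from meas import *
import pickle
c=camera_model('wrist');p,d=get_image('wrist');cv2.imwrite('pics/w13.png',p[:,:,::-1])
pickle.dump((c,p,d),open('w13.pkl','wb'));st()
meas(c,p,d,dict(broad=(370,130,470,350),middle=(180,130,300,350)),.068)
E
```

```text
t: 15.62
tool_pos: [0.4813, 0.1985, 0.0505]
tool_rot: [0.13, 1.567, -0.131]
contact_force: [0.3, 0.3, 0.2]
opening: 0.0427
t: 16.03
tool_pos: [0.4814, 0.247, 0.172]
tool_rot: [0.133, 1.567, -0.134]
contact_force: [0.8, 0.5, -0.2]
opening: 0.0423
t: 16.45
tool_pos: [0.4227, 0.2794, 0.2874]
tool_rot: [0.134, 1.557, -0.125]
contact_force: [0.2, -0.2, 0.8]
opening: 0.0427
t 16.5 pos [0.4223 0.2788 0.2842] x [ 0.006  0.003 -1.   ] jaw angle 80.52 F [-1.01 -0.92  0.25] open 0.0426 q6 -0.97
broad size 24.2 91.0 yaw -9.1 ctr [0.4811 0.3403] mid [0.486  0.3396] z 0.0681
middle size 24.3 94.8 yaw -9.42 ctr [0.4603 0.2038] mid [0.4652 0.203 ] z 0.0681
```

View pics/w13.png

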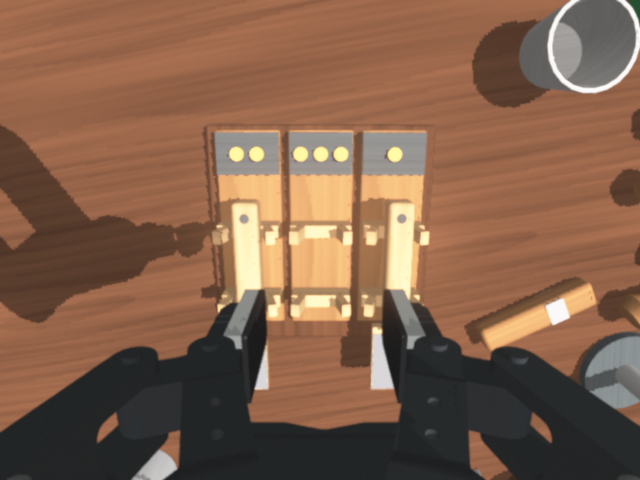

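```bash
python3 -m crank '[[[0.005,-0.04,0,2],[0.01,-0.08,0,4],[0.015,-0.12,0,6],[0.02,-0.16,0,8],[0.025,-0.2,0,10]]]' 0.8
python3 -m crank '[[[0.005,-0.04,0,1],[0.01,-0.08,0,2],[0.015,-0.12,0,3],[0.02,-0.16,0,4],[0.025,-0.2,0,4.6]]]'
python3 -m crank '[[[0.007,-0.035,-0.015,0],[0.014,-0.07,-0.03,0],[0.021,-0.105,-0.045,0],[0.028,-0.14,-0.06,0],[0.035,-0.175,-0.075,0]]]'
python3 -m crank '[[[0.003,-0.03,-0.025,0],[0.003,-0.055,-0.05,0],[0.003,-0.059,-0.075,0],[0.003,-0.059,-0.089,0],[0.003,-0.059,-0.089,0]]]'
python3 - <<'E'
from meas import *
p,d=get_image('wrist');cv2.imwrite('pics/w14.png',p[:,:,::-1])
st(.5098,-.3556,5.1)
E
```

```text
t: 16.92
tool_pos: [0.4457, 0.076, 0.2783]
tool_rot: [-0.008, 1.573, 0.008]
contact_force: [0.9, 0.2, -0.3]
opening: 0.0681
t: 17.33
tool_pos: [0.4705, -0.1243, 0.2783]
tool_rot: [-0.068, 1.572, 0.07]
contact_force: [0.4, -0.4, 0.3]
opening: 0.0684
t: 17.75
tool_pos: [0.5054, -0.2988, 0.2022]
tool_rot: [-0.067, 1.572, 0.07]
contact_force: [0.2, 0.2, -0.6]
opening: 0.0685
t: 18.17
tool_pos: [0.5061, -0.3538, 0.1097]
tool_rot: [-0.062, 1.578, 0.075]
contact_force: [0.0, -0.1, -0.1]
opening: 0.0684
t 18.22 pos [ 0.5076 -0.3543  0.1127] x [-0.005  0.005 -1.   ] jaw angle 95.06 F [-1.39 -0.6   0.77] open 0.0683 q6 -2.39
shift [ 0.0022 -0.0013] turn 0.04
```

View pics/w14.png

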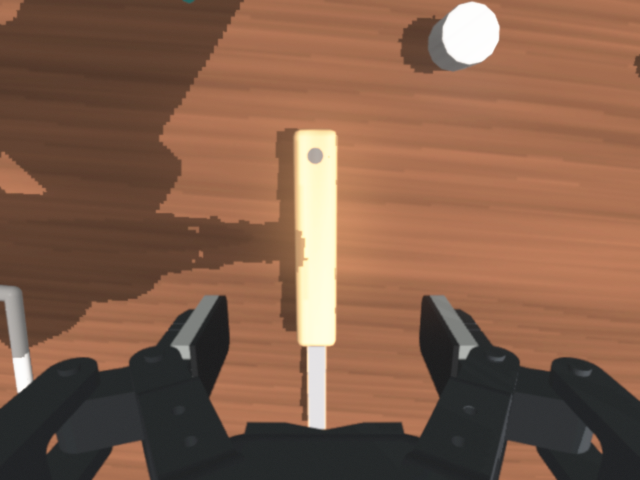

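```bash
python3 -m crank '[[[0,-0.003,-0.03,0],[0,-0.003,-0.055,0],[0,-0.003,-0.07,0],[0,-0.003,-0.07,0],[0,-0.003,-0.07,0]]]'
python3 - <<'E'
from meas import *
p,d=get_image('wrist');cv2.imwrite('pics/w15.png',p[:,:,::-1])
st(.5098,-.3556,5.1)
E
```

```text
t: 18.63
tool_pos: [0.5099, -0.3585, 0.0472]
tool_rot: [-0.071, 1.569, 0.07]
contact_force: [-0.0, 0.6, 1.3]
opening: 0.068
t 18.68 pos [ 0.5106 -0.3592  0.0485] x [ 0.002 -0.002 -1.   ] jaw angle 95.13 F [ 0.28 -0.18  0.26] open 0.0685 q6 -2.39
shift [-0.0008  0.0036] turn -0.03
```

View pics/w15.png

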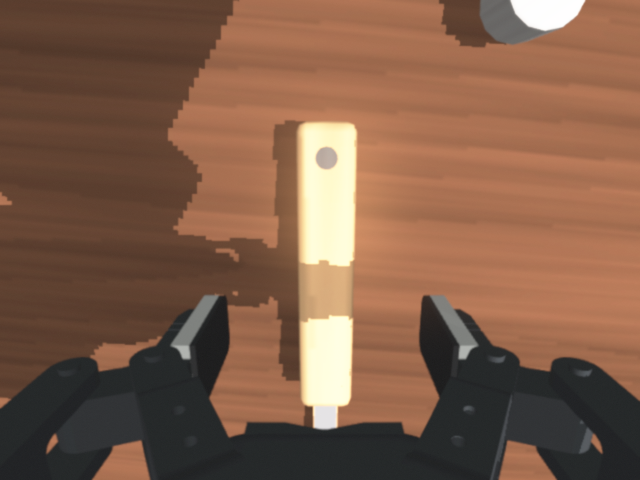

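```bash
python3 -m crank '[[[0,0.0005,-0.015,0],[0,0.0005,-0.03,0],[0,0.0005,-0.038,0],[0,0.0005,-0.038,0],[0,0.0005,-0.038,0]]]'
python3 - <<'E'
from meas import *
st(.5098,-.3556,5.1)
E
```

```text
t: 19.1
tool_pos: [0.5092, -0.3582, 0.0079]
tool_rot: [-0.069, 1.57, 0.07]
contact_force: [0.3, 0.7, 0.5]
opening: 0.0684
t 19.1 pos [ 0.5092 -0.3582  0.0079] x [-0.001  0.001 -1.   ] jaw angle 95.08 F [0.28 0.65 0.46] open 0.0684 q6 -2.39
shift [0.0006 0.0026] turn 0.02
```

```bash
python3 -m crank '[[[0,0,0,0],[0,0,0,0],[0,0,0,0],[0,0,0,0],[0,0,0,0]]]' 0 50
python3 -m crank '[[[0,0,0,0],[0,0,0,0],[0,0,0,0],[0,0,0,0]]]'
python3 - <<'E'
from meas import *
st(.5098,-.3556,5.1)
p,d=get_image('wrist');cv2.imwrite('pics/w16.png',p[:,:,::-1])
E
```

```text
t: 19.52
tool_pos: [0.51, -0.3591, 0.0091]
tool_rot: [-0.07, 1.568, 0.069]
contact_force: [0.2, -0.5, 3.2]
opening: 0.0228
t: 19.85
tool_pos: [0.51, -0.3591, 0.0092]
tool_rot: [-0.071, 1.569, 0.069]
contact_force: [-0.2, -0.8, 6.2]
opening: 0.0228
t 19.85 pos [ 0.51   -0.3591  0.0092] x [ 0.001 -0.001 -1.   ] jaw angle 95.08 F [-0.21 -0.76  6.19] open 0.0228 q6 -2.39
shift [-0.0002  0.0035] turn 0.02
```

View pics/w16.png

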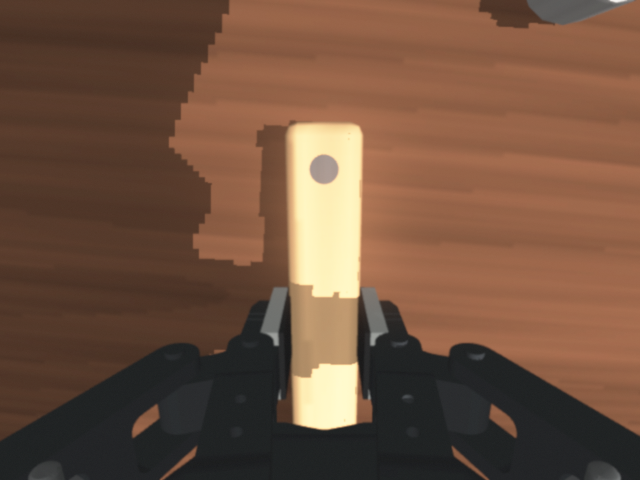

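```bash
python3 -m crank '[[[0,0,0.01,0],[0,0,0.03,0],[0,0,0.06,0],[0,0.01,0.095,0],[0,0.03,0.13,0]]]'
python3 -m crank '[[[-0.001,0.035,0.01,-2],[-0.002,0.07,0.01,-4],[-0.003,0.105,0.01,-6],[-0.004,0.14,0.01,-8],[-0.005,0.175,0.01,-10]]]'
python3 -m crank '[[[-0.001,0.035,0,-1],[-0.002,0.07,0,-2],[-0.003,0.105,0,-3],[-0.004,0.14,0,-4],[-0.005,0.175,0,-4.6]]]'
python3 -m crank '[[[-0.001,0.035,0,0],[-0.002,0.07,0,0],[-0.003,0.105,0,0],[-0.004,0.14,0,0],[-0.005,0.175,0,0]]]'
python3 -m crank '[[[-0.001,0.03,0,0],[-0.002,0.055,0,0],[-0.002,0.071,0,0],[-0.002,0.071,0,0],[-0.002,0.071,0,0]]]'
python3 - <<'E'
from h import *
p,d=get_image('wrist');cv2.imwrite('pics/w17.png',p[:,:,::-1])
st(.4925,.267,-9.5)
E
```

```text
t: 20.32
tool_pos: [0.5083, -0.3288, 0.1385]
tool_rot: [-0.067, 1.572, 0.069]
contact_force: [1.4, -0.7, 0.4]
opening: 0.0227
t: 20.73
tool_pos: [0.5035, -0.1517, 0.1479]
tool_rot: [0.07, 1.571, -0.069]
contact_force: [0.0, -0.3, -0.7]
opening: 0.0228
t: 21.15
tool_pos: [0.4983, 0.0232, 0.1479]
tool_rot: [0.131, 1.568, -0.131]
contact_force: [0.2, -0.4, 0.1]
opening: 0.0228
t: 21.57
tool_pos: [0.4933, 0.1981, 0.1478]
tool_rot: [0.13, 1.568, -0.131]
contact_force: [0.3, -1.3, 0.6]
opening: 0.0227
t: 21.98
tool_pos: [0.4917, 0.2677, 0.1477]
tool_rot: [0.128, 1.568, -0.13]
contact_force: [0.3, -1.1, -0.3]
opening: 0.0227
t 22.03 pos [0.4919 0.267  0.1477] x [-0.001 -0.001 -1.   ] jaw angle 80.5 F [ 0.02  0.13 -1.72] open 0.0231 q6 -1.04
shift [0.0006 0.    ] turn -0.0
```

View pics/w17.png

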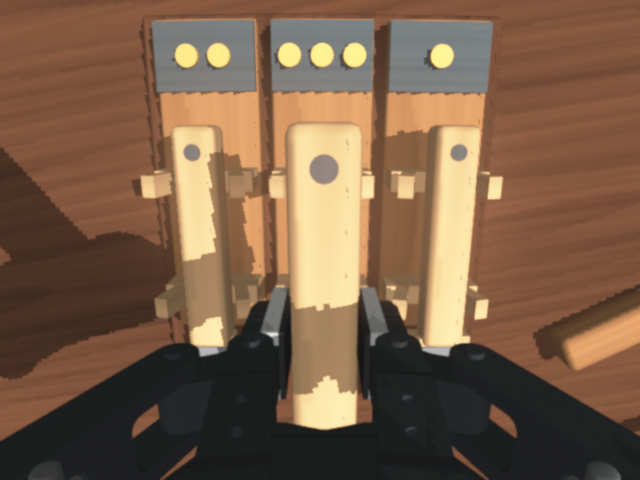

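Middle stud at col 321, cheeks 269–374 and stick at 324, so it is well aligned (a shade left needed). Descending.

```bash
python3 -m crank '[[[0,-0.0005,-0.02,0],[0,-0.0005,-0.045,0],[0,-0.0005,-0.065,0],[0,-0.0005,-0.073,0],[0,-0.0005,-0.073,0]]]'
python3 - <<'E'
from h import *
p,d=get_image('wrist');cv2.imwrite('pics/w18.png',p[:,:,::-1])
st(.4925,.267,-9.5)
E
```

```text
t: 22.45
tool_pos: [0.4905, 0.2651, 0.0724]
tool_rot: [0.13, 1.572, -0.134]
contact_force: [-0.1, 0.2, -0.9]
opening: 0.0228
t 22.5 pos [0.4919 0.2658 0.0744] x [-0.002 -0.001 -1.   ] jaw angle 80.41 F [-0.49  0.82 -1.02] open 0.0229 q6 -1.04
shift [0.0006 0.0012] turn 0.09
```

View pics/w18.png

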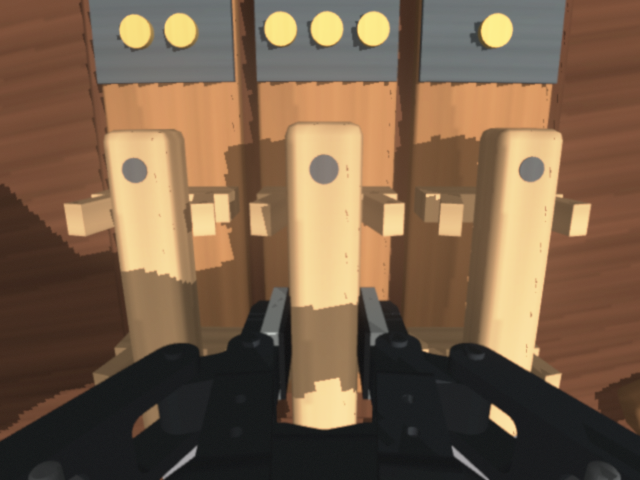

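```bash
python3 -m crank '[[[0,0.0005,-0.006,0],[0,0.0005,-0.012,0],[0,0.0005,-0.017,0],[0,0.0005,-0.02,0],[0,0.0005,-0.02,0]]]'
python3 -m crank '[[[0,0,-0.001,0],[0,0,-0.002,0],[0,0,-0.0025,0],[0,0,-0.0025,0]]]'
python3 -m crank '[[[0,0,-0.0005,0],[0,0,-0.001,0],[0,0,-0.001,0]]]'
```

```text
t: 22.92
tool_pos: [0.492, 0.2673, 0.0545]
tool_rot: [0.13, 1.568, -0.131]
contact_force: [-0.7, 0.4, -1.2]
opening: 0.0225
t: 23.25
tool_pos: [0.4927, 0.2676, 0.0531]
tool_rot: [0.131, 1.566, -0.13]
contact_force: [0.3, -0.4, 0.9]
opening: 0.0227
t: 23.5
tool_pos: [0.4927, 0.2677, 0.0531]
tool_rot: [0.13, 1.567, -0.13]
contact_force: [-3.5, -2.2, 6.6]
opening: 0.0229
```

Contact at the home height, so I'll release and look.

```bash
python3 -m crank '[[[0,0,0,0],[0,0,0,0],[0,0,0,0],[0,0,0,0]]]' 0.5
python3 -m crank '[[[0,0,0.01,0],[0,0,0.03,0],[0,0,0.06,0],[0,0,0.09,0],[0,0,0.12,0]]]'
python3 -m crank '[[[-0.02,0,0.03,0],[-0.04,0,0.06,0],[-0.06,0,0.09,0],[-0.08,0,0.11,0],[-0.09,0,0.11,0]]]'
python3 -m crank '[[[-0.01,0,0,0],[-0.01,0,0,0],[-0.01,0,0,0],[-0.01,0,0,0]]]' 1
python3 - <<'E'
from meas import *
import pickle
c=camera_model('wrist');p,d=get_image('wrist');cv2.imwrite('pics/w19.png',p[:,:,::-1])
pickle.dump((c,p,d),open('w19.pkl','wb'));st()
p,d=get_image('top');cv2.imwrite('pics/top1.png',p[:,:,::-1])
E
```

```text
t: 23.83
tool_pos: [0.4923, 0.2674, 0.0515]
tool_rot: [0.13, 1.567, -0.131]
contact_force: [-0.1, -0.8, -0.4]
opening: 0.0426
t: 24.25
tool_pos: [0.4922, 0.2674, 0.1735]
tool_rot: [0.131, 1.567, -0.131]
contact_force: [0.5, -0.3, -0.1]
opening: 0.0429
t: 24.67
tool_pos: [0.4029, 0.2685, 0.2887]
tool_rot: [0.134, 1.558, -0.125]
contact_force: [0.5, 0.0, 0.7]
opening: 0.043
t: 25.0
tool_pos: [0.3922, 0.2671, 0.2798]
tool_rot: [0.129, 1.569, -0.132]
contact_force: [0.2, 0.3, -0.5]
opening: 0.0854
t 25.05 pos [0.3924 0.2672 0.28  ] x [-0.003 -0.001 -1.   ] jaw angle 80.45 F [0.24 0.21 0.41] open 0.0852 q6 -0.96
```

View pics/w19.png

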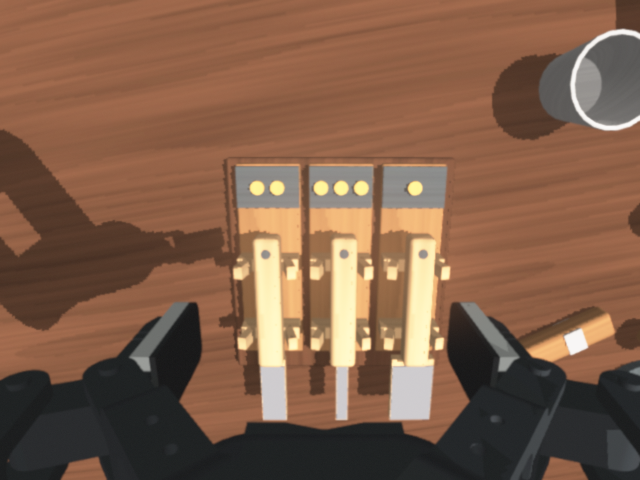

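View pics/top1.png

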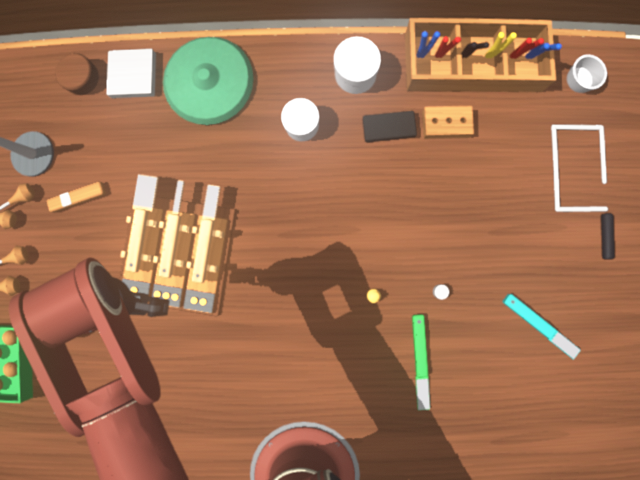

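```bash
python3 - <<'E'
from meas import *
import pickle
c,p,d=pickle.load(open('w19.pkl','rb'))
meas(c,p,d,dict(broad=(396,225,442,366),narrow=(322,225,366,366),middle=(248,225,290,366)),.068)
u=np.array([np.cos(np.radians(-9.5)),np.sin(np.radians(-9.5))]);print('places 1,3,2',[.5041,.3348],[.4925,.2658],[.481,.1968])
E
```

```text
broad size 24.5 127.7 yaw -8.9 ctr [0.4993 0.3374] mid [0.5042 0.3367] z 0.068
narrow size 23.4 128.1 yaw -9.27 ctr [0.4872 0.2687] mid [0.4921 0.2678] z 0.0681
middle size 24.1 127.4 yaw -9.45 ctr [0.4765 0.201 ] mid [0.4814 0.2001] z 0.0682
places 1,3,2 [0.5041, 0.3348] [0.4925, 0.2658] [0.481, 0.1968]
```

```bash
python3 -c "
from station import *
print(finish_job(), get_obs()['t'])"
```

```text
the job is handed in; nothing more can be done
the job is handed in; nothing more can be done
```

All three buff sticks are in the rack in the order asked: broad in place 1, middle in place 2, narrow in place 3. I handed the job in at about 25 s. Each was lowered until the wrist felt light contact (about 6–12 N) and released there, so none was dropped.

- **Height:** the handle tops measured 68.0–68.2 mm above the bench, which matches the fully-home 68 mm.
- **Direction:** all three are within about 0.6° of the cradle direction, with paddles away from the studs and emery up.
- **Lengthwise:** each mid point is within about 1 mm of the cradle's middle.
- **Sideways (the one disagreement):** the last wrist view put all three sticks about 2–3 mm to the left (+y) of my earlier rack measurement. The shift is shared by all three, so I take it as camera calibration error. The sticks looked centred between the cheeks, and it is inside the 6 mm allowed.
- **Other things on the bench:** the final top view showed the tin, charcoal, file block and both weights looking unmoved, judged by eye. The gripper was open and clear of everything.

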